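Test a phone battery: load it in the tester and hold the contact arm down

ROBOT

A 6-joint arm with a two-finger parallel gripper is mounted at the origin on the work surface. World frame = base frame: x ahead of the robot, y to its left, z up, the work surface at z = 0. Lengths are in mm, angles in rad, forces in N, time in s.
With the tool pointing down it reaches from about 300 to 775 mm from the base axis. Payload 14.6 kg.
Tool frame: the origin (TCP) lies where the fingers leave the gripper's body, on its centre line; the fingertips stand 97 mm ahead of it and the grasp point (between the pads) lies ahead of it (grip_depth is the z of the grasp point in the tool frame, in mm); z points along the fingers, y is the line along which they close (so a half turn about z gives the same grasp; the last joint's range is limited). The gripper opens to 94 mm and grips with 3 to 60 N. Pads are 16 mm wide; open, the fingers measure 119 mm over their backs; the gripper's body (75 mm by 177 mm) begins 78 mm behind the grasp point.
Start: joints at [1.16, 0.3, 1.521, -0, 1.321, -0.067], TCP at [185.384, 517.806, 302.646] pointing down, gripper open.
Joint ranges: [-3.03, 3.03], [-0.79, 2.21], [0.23, 2.52], [-1.04, 4.18], [0, 3.07], [-2.55, 2.55]. Speed limits (rad/s): [2.22, 2.22, 2.57, 3.14, 3.14, 3.14].

INTERFACE

Orientations are given as [roll, pitch, yaw] about the fixed x, y, z axes, in that order (R = Rz(yaw) Ry(pitch) Rx(roll)).
In Python, from cell import read_state, camera, sign_off, regions_of, spot_point, grip_depth gives the robot as it stands. The module is installed in compiled form; this text tells all that it offers.
- The arm moves only by the tool send_rows, never from a script. Its argument "series" is a list of rows, each a list of 3 entries, a list of its own where there are three numbers: the shift along the world's x, y, z in mm, then the turn about the world's z in degrees, then the closure, from -1 (fully open) to 1 (shut), so that 0 is half open. A call has 1 to 12 rows; each row shifts and turns the commanded pose from where the row before left it; what a row does not reach is not made up. A row lasts 1/10 s, in which the tool goes at most 50 mm and 8.59 degrees, less where a joint would pass 70% of its speed; a pose out of reach is approached as far as the arm can. A call is refused whole if a number of a shift passes 50 or a number of a turn 8.59, either way. A call with a gripper value outside its range is refused whole. The fingers move at their own pace and stop on an object; "squeeze" is the grip in N (left out, the last holds). Time passes only in rows, so rows that do not move let the fingers close. It gives the time, the measured TCP pose, the force, the opening and the grip force at its end, in the units of the state.
- read_state(): the state, without advancing time (a new reading comes with each control period).
- camera(name): name is "side" or "top"; returns a dict with "color" (400x640x3 uint8, blue, green, red), "fx", "fy", "cx", "cy" (pixels), "camera_from_world" (4x4, takes a point from world to camera coordinates). Camera axes: x right, y down, z forward; pixel columns grow to the right and rows downward; lengths in mm; the calibration is good to about 2 mm. A picture is of the moment at which its call begins. There is no depth.
- sign_off(): hands the job in; it is judged then, once.
Trained networks look in a picture, given as the dict that the camera call returned (one of the last four; its "shot" number tells which), for a name from the list of things; names that differ only in an ending like _2 or _b are one class to them, and where a whole thing is asked for, a point or a joint stands for the part that bears it (a point fixed in the world has none). Each returns a list of dicts, best first, with "confidence" (0 to 1); they miss things now and then, are a little off and sometimes report something else, mostly with a low value. They report only what shows in the picture. A call takes as long as a camera call. They do not tell look-alikes from the thing itself.
- regions_of(thing, picture): "mask" (400x640 bool, what is visible of it).
- spot_point(thing, picture): "point" ([x, y, z] in mm, in the coordinates of the camera as it stood for that picture, good to about 4 mm: a listed point, or the origin of a listed thing).
The state is a dict: "clock": time; "joints": joint angles; "qd": joint speeds; "effort": joint torques, N m; "eef_pos": TCP position; "eef_rot": TCP orientation; "wrist_force": force on the tool from outside, world axes, zero at the start; "moment": the same for the moment, N m; "finger_gap": finger opening in mm; "finger_force": force on a finger pad.
Only numpy, scipy, OpenCV 4.12 (cv2) and the standard library are available. Lean on these libraries where they do the work, as an engineer would, in place of code of your own. Each camera call takes 0.05 s, during which the arm holds its last target. There are 200 camera calls.

TASK

Lay the smaller of the two loose phone batteries flat in the nest of the battery tester, contact end under the contact arm, setting it down rather than dropping it, and let go of it. Then swing the sprung contact arm down onto the battery until it is fully down on its stop, keep it pressed there with the fingers for the three-second reading, and finish still holding it down: do not let it spring up. Leave the larger battery, phone, solder reel and screwdriver where they lie.

Things in the scene. Friction and masses are not known exactly. Their poses are not given: they have to be found in the camera images.
- battery_mid (a point): centre (half-way up) of the smaller battery, the one to test: flat rigid pack 86 long (its x) by 46 wide (its y) by 8 mm thick, 38 to 75 g, black with a white label, lying on a 3 mm thick mat. Its +x end, roughly away from the robot at the start, has three brass contact pads on top; z is up. Grip it across its 46 mm width at mid-length.
- battery_contacts (a point): middle brass pad of that battery, on its upper face, 38 mm along +x from its centre (5 mm from the end) and 4 mm above the centre
- large_battery_mid (a point): centre of the larger battery, a bystander of the same looks: 98 x 62 x 8 mm, also on the mat; which of the two lies nearer to the tester varies
- tester: the battery tester: a grey box 180 (x) by 160 (y) by 30 mm high, fixed to the table; origin under its centre, x from its open front (robot side) to its contact arm. On it stand the nest, 28 mm in front of the origin, and behind that the arm's pivot, 70 mm behind the origin.
- nest (a point): where the loaded battery's centre belongs (battery x along this x, z up): 42 mm above the table, 4 mm above a black pad 84 x 36 mm whose top is 8 mm above the box, so the battery overhangs it 5 mm each side and fingers have room. Cone-tipped 5 mm dowels, tops 49.5 mm above the table, leave 1.5 mm play each side, 2 mm each end: at x +-32, y +-27 and x +-47.5, y +-14.5 mm from here.
- nest_contacts (a point): where the battery's middle pad belongs when loaded: 38 mm along x and 4 mm up from the nest point
- pivot (a point): pivot of the contact arm (it turns about y): 98 mm along +x from the nest point, 62 mm above the table, between two aluminium cheeks 41 mm wide over all that rise to 70 mm above the table; axes as the nest's. The raised arm stays more than 50 mm beyond the nest point in x, so the nest is free from straight above.
- contact_arm (a joint): contact arm angle in rad: 0 = raised by its spring, 1.13 rad above level; 1.13 = level, on its stop, reaching from the pivot toward the open front over the battery's contacts. It flies back up if released. Sprung pins under it, 60 mm from the pivot, meet the battery for the last 4 mm. Pushed at the thumb plate it takes about 1.5 N to start, 7 N on the stop.
- thumb_plate (a point): centre of the upper face of the arm's rubber-covered thumb plate, 34 mm along the arm by 44 mm across: 81 mm from the pivot, and when down 7.6 mm above the pivot. z is the face's normal: up when down; when raised the face looks away from the open front and a little up, the plate's end 154 mm above the table. Push this face first toward the open front, then down.
- battery: the smaller battery (origin at the centre of its underside)
- large_battery: the larger battery (origin at the centre of its underside), to be left alone
- pins: the group of three sprung contact pins under the arm (origin at the tip of the middle pin)
- phone: opened phone, 150 x 73 x 9 mm, on the mat at the left, to be left alone
- solder_reel: solder reel, 54 mm across, 30 mm high, beyond the tester, to be left alone
- screwdriver: screwdriver, 160 mm long, beyond the mat, to be left alone
Not all that is in view belongs to the job. What is shaped like the battery but blue or orange is not meant. Of the things shaped like the tester, the grey one is meant.

How it is judged (in metres and radians):
On the way, in this order (a step that is already met when the one before it is completed fails the run):
1. the smaller battery lies seated in the nest, contact end under the arm, released, the arm still up (horizontal distance between battery_mid and nest below 0.005 m and horizontal distance between battery_contacts and nest_contacts below 0.006 m and z of battery_mid in the frame of nest between -0.002 and 0.002 m and contact force between the fingers and battery below 0.2 N and value of joint contact_arm below 0.3 rad), for 0.2 s.
2. the arm is held fully down on the battery by the fingers for three seconds on end (value of joint contact_arm above 1.08 rad and contact force between pins and battery above 1.5 N and contact force between the fingers and contact_arm above 2 N), for 3 s.
At the end, for the whole second after the job is handed in: Fingers still press the contact arm (over 2 N) fully down (joint above 1.08 of 1.13 rad), its pins push on the battery (over 1.5 N), and the battery rests seated in the nest (centre within 5 mm, contacts within 6 mm, height within 2 mm), not touched by the fingers (all of step 2 and contact force between the fingers and battery below 0.2 N and horizontal distance between battery_mid and nest below 0.005 m and horizontal distance between battery_contacts and nest_contacts below 0.006 m and z of battery_mid in the frame of nest between -0.002 and 0.002 m and linear speed of battery below 0.02 m/s); the arm keeps its last pose, push and grip.
It fails at once if the battery is dropped or thrown (linear speed of battery above 0.6 m/s and contact force between the fingers and battery below 0.1 N).
It fails at once if the larger battery is shifted more than 3 cm (distance of large_battery from where it was at the start of the episode above 0.03 m).
It fails at once if the phone is shifted more than 3 cm (distance of phone from where it was at the start of the episode above 0.03 m).
It fails at once if the solder reel is shifted more than 3 cm (distance of solder_reel from where it was at the start of the episode above 0.03 m).
It fails at once if the screwdriver is shifted more than 3 cm (distance of screwdriver from where it was at the start of the episode above 0.03 m).
It also fails if it takes over 54 s, if anything falls off the work surface, if the arm or the gripper's body presses on something with over 40 N, if the wrist force passes 120 N, or if a joint passes its speed limit or range.

## Working session

There is one attempt and no reset: what is moved stays moved. The work goes in short steps, Python scripts to look and compute and a tool call to move; the robot and the scene stay as the last step left them, time stands still between calls to the robot, and variables do not carry over. Pictures are saved under pics/ and viewed, at most 10 in all, crops included, and the job is handed in when it is done.

Besides the shell and the picture viewer there is one more tool, called by a JSON object that holds its "op" and its "data", one argument or row to a line. send_rows: Moves the arm, as the interface text tells. Its arguments: {"type":"object","properties":{"series":{"type":"array"},"squeeze":{"type":"number"}},"required":["series"]}

```bash
mkdir -p pics
cat > h.py <<'E'
import numpy as np, cv2
from cell import *
def w(p,c): 
    return (np.linalg.inv(c["camera_from_world"])@np.append(p,1))[:3]
def pix(P,c):
    q=(c["camera_from_world"]@np.append(P,1))[:3]; return np.array([c["fx"]*q[0]/q[2]+c["cx"],c["fy"]*q[1]/q[2]+c["cy"]])
def onplane(u,v,z,c):
    M=np.linalg.inv(c["camera_from_world"]); o=M[:3,3]; d=M[:3,:3]@np.array([(u-c["cx"])/c["fx"],(v-c["cy"])/c["fy"],1]); return o+d*(z-o[2])/d[2]
def tri(obs):
    A=[];b=[]
    for (u,v),c in obs:
        M=np.linalg.inv(c["camera_from_world"]);o=M[:3,3];d=M[:3,:3]@np.array([(u-c["cx"])/c["fx"],(v-c["cy"])/c["fy"],1]);d/=np.linalg.norm(d)
        P=np.eye(3)-np.outer(d,d);A.append(P);b.append(P@o)
    return np.linalg.solve(sum(A),sum(b))
E
python3 - <<'E'
from h import *
print(read_state(),grip_depth)
ims=[]
for n in("top","side"):
    c=camera(n); ims.append(c["color"]); cv2.imwrite(f"pics/{n}0.png",c["color"])
    print(n,np.linalg.inv(c["camera_from_world"])[:3,3].round(),c["fx"])
    for t in("battery_mid","battery_contacts","large_battery_mid","tester","nest","nest_contacts","pivot","thumb_plate","phone","solder_reel","screwdriver"):
        for r in spot_point(t,c)[:4]:
            p=w(r["point"],c); print(t,round(r["confidence"],2),p.round(1),pix(p,c).round())
E
```

```text
{'clock': 0.0, 'joints': array([ 1.16039334e+00,  3.00482343e-01,  1.52162799e+00,  8.50634844e-06,
        1.32071375e+00, -6.66295615e-02]), 'qd': array([-0.00102213,  0.00149345,  0.00081442, -0.00066535,  0.00129719,
       -0.00101273]), 'effort': array([ 6.46163589e-04, -5.31802905e+01, -3.52740061e+01,  7.08806422e-02,
        2.44899967e-02, -1.31711677e-04]), 'eef_pos': array([185.32300164, 517.6595534 , 302.06025683]), 'eef_rot': array([-3.14036451e+00, -9.02096415e-05,  2.79781706e+00]), 'wrist_force': array([-0.19652515,  0.12965471, -0.02096235]), 'moment': array([ 0.00942491, -0.01896821, -0.02503384]), 'finger_force': 0.0, 'finger_gap': 93.90107911169743} 78.39999999999999
top [ 511.   54. 1276.] 465.9290489088243
battery_mid 0.95 [570.5 262.    5.5] [246. 199.]
battery_mid 0.94 [433.6 228.2   5.7] [257. 249.]
battery_mid 0.75 [488.6 364.9   7.2] [207. 228.]
battery_contacts 0.97 [607.3 253.   12.6] [249. 185.]
battery_contacts 0.84 [453.7 345.7   8.6] [213. 241.]
battery_contacts 0.74 [449.  258.4   9.6] [246. 244.]
tester 0.94 [ 640.1 -381.5   -1.7] [480. 177.]
teste
[... 1164 characters left out ...]
] [283. 228.]
tester 0.86 [ 641.1 -384.2   -3.5] [392. 315.]
tester 0.56 [ 570.6 -137.6    6.4] [328. 261.]
nest 0.97 [ 612.9 -387.5   37. ] [384. 307.]
nest 0.87 [ 547.1 -133.    40.6] [320. 252.]
nest_contacts 0.89 [ 588.1 -134.3   48.5] [334. 247.]
nest_contacts 0.75 [ 650.4 -385.5   44.8] [397. 300.]
pivot 0.88 [ 707.2 -385.7   56. ] [418. 291.]
pivot 0.77 [ 647.7 -139.9   63.2] [354. 240.]
pivot 0.36 [740.  132.   -1.1] [344. 208.]
thumb_plate 0.65 [ 617.4 -139.2  139.7] [345. 219.]
thumb_plate 0.64 [ 680.  -384.8  136.7] [412. 268.]
phone 0.67 [508.1 489.9   4.9] [254. 173.]
solder_reel 0.48 [ 7.604e+02 -4.340e+01 -4.000e-01] [372. 233.]
screwdriver 0.74 [742.  132.7  -1.1] [344. 207.]
```

Run:
```python
import cv2
a=cv2.imread("pics/top0.png")[110:290,130:530]
cv2.imwrite("pics/topc.png",cv2.resize(a,(800,360),interpolation=cv2.INTER_CUBIC))
b=cv2.imread("pics/side0.png")[150:340,200:450]
cv2.imwrite("pics/sidec.png",cv2.resize(b,(790,600),interpolation=cv2.INTER_CUBIC))
```

```text
(no output)
```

View pics/topc.png

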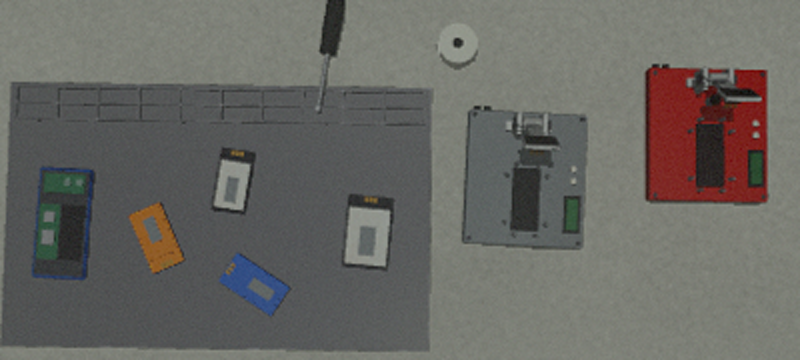

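View pics/sidec.png

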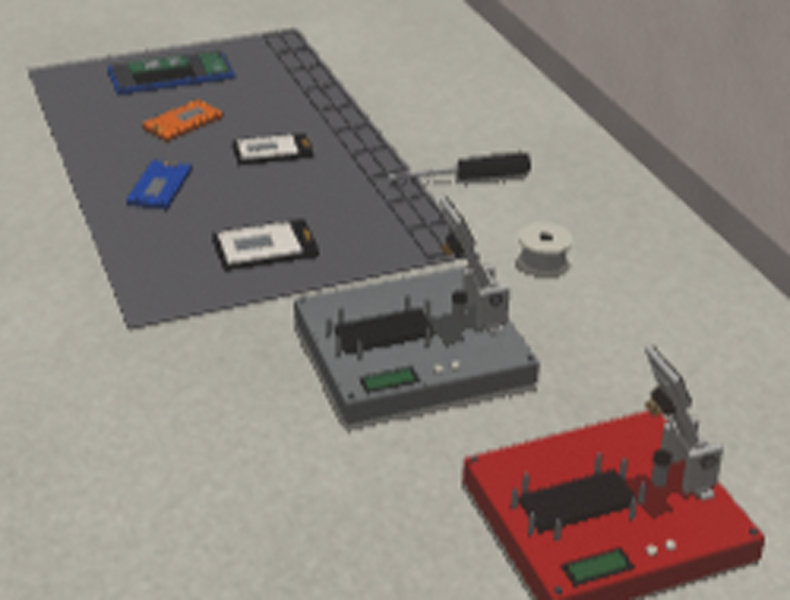

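The smaller black/white battery is at top-camera pixel (246,199). Three things could be mistaken for it:
- the larger black/white battery at (313,226)
- the blue one at (257,249)
- the orange one at (207,228)

For the tester, grey at (391,198) is the one I want, and red at (480,177) is a decoy. Next I'll measure by fitting silhouettes.

```bash
cat >> h.py <<'E'
from scipy.optimize import minimize
def box(x,y,yaw,L,W,z0,z1):
    c,s=np.cos(yaw),np.sin(yaw)
    return [np.array([x+c*a-s*b,y+s*a+c*b,z]) for a in(-L/2,L/2) for b in(-W/2,W/2) for z in(z0,z1)]
def sil(P,c,roi):
    S=8;u0,v0,u1,v1=roi
    pts=np.array([(pix(p,c)+.5-[u0,v0])*S for p in P],np.float32)
    h=cv2.convexHull(pts); m=np.zeros(((v1-v0)*S,(u1-u0)*S),np.float32)
    cv2.fillConvexPoly(m,np.round(h*16).astype(np.int32),1.0,shift=4)
    return cv2.resize(m,(u1-u0,v1-v0),interpolation=cv2.INTER_AREA)
def fit(obs,x0,f,step):
    # obs: (soft mask, roi, cam); f(params)->points
    cost=lambda p: sum(((sil(f(p),c,r)-m)**2).sum() for m,r,c in obs)
    sx=np.vstack([x0]+[np.array(x0)+np.eye(len(x0))[i]*step[i] for i in range(len(x0))])
    r=minimize(cost,x0,method="Nelder-Mead",options=dict(initial_simplex=sx,xatol=.02,fatol=1e-3,maxiter=400)); return r.x,r.fun
def near(thing,c,P,rad=25):
    q=pix(P,c)
    for r in regions_of(thing,c):
        v,u=np.nonzero(r["mask"])
        if np.hypot(u.mean()-q[0],v.mean()-q[1])<rad: return r["mask"].astype(np.float32),(u.min()-8,v.min()-8,u.max()+9,v.max()+9)
def crop(m,r): return m[r[1]:r[3],r[0]:r[2]]
E
cat > m.py <<'E'
from h import *
B=[];T=[];Pd=[]
for n in("top","side"):
    c=camera(n)
    m,r=near("battery",c,[570,261,7],12); B.append((crop(m,r),r,c))
    f=lambda p: box(p[0],p[1],p[2]/57.3,86,46,3,11)
    print(n,"bat",m.sum(),fit(B[-1:],[570,261,-10],f,[4,4,5]))
    g=c["color"].astype(np.float32).mean(2); q=pix([548,-135,38],c); r=tuple(int(k) for k in(q[0]-19,q[1]-27,q[0]+19,q[1]+27)) if n=="top" else tuple(int(k) for k in(q[0]-24,q[1]-13,q[0]+21,q[1]+13))
    s=crop(g,r); lo,hi=np.percentile(s,5),np.percentile(s,70); print(lo,hi)
    d=np.clip((hi-s)/(hi-lo),0,1); k=(d>.35).astype(np.uint8); nl,lab,st,ce=cv2.connectedComponentsWithStats(k,connectivity=4)
    i=lab[int(q[1]-r[1]),int(q[0]-r[0])]; d=d*cv2.dilate((lab==i).astype(np.uint8),np.ones((3,3)))
    Pd.append((d,r,c)); cv2.imwrite(f"pics/pad_{n}.png",np.hstack([cv2.resize(k_,None,fx=8,fy=8,interpolation=0) for k_ in (s,d*255)]))
    f=lambda p: box(p[0],p[1],p[2]/57.3,84,36,38,38)
    print(n,"pad",d.sum(),fit(Pd[-1:],[548,-135,0],f,[4,4,4]))
    mt=near("tester",c,[575,-136,20],25)
    if mt: 
        m,r=mt; m=m.copy(); print("tester roi",r)
print("bat+z",fit(B,[570,261,-10,7],lambda p: box(p[0],p[1],p[2]/57.3,86,46,p[3]-4,p[3]+4),[4,4,5,3]))
print("pad+z",fit(Pd,[548,-135,0,38],lambda p: box(p[0],p[1],p[2]/57.3,84,36,p[3],p[3]),[4,4,5,3]))
E
python3 m.py
python3 - <<'E'
import cv2,numpy as np
a=cv2.imread("pics/pad_top.png");b=cv2.imread("pics/pad_side.png");t=cv2.resize(cv2.imread("pics/top0.png")[165:230,225:340],None,fx=6,fy=6)
W=max(a.shape[1],b.shape[1]);
o=np.zeros((600,800,3),np.uint8)
def put(im,x,y):
    im=im[:600-y,:800-x]; o[y:y+im.shape[0],x:x+im.shape[1]]=im
put(cv2.resize(a,None,fx=.6,fy=.6),0,0);put(cv2.resize(b,None,fx=.6,fy=.6),370,0);put(cv2.resize(t,None,fx=.8,fy=.8),0,280)
cv2.imwrite("pics/chk.png",o)
E
```

```text
Traceback (most recent call last):
  File "m.py", line 5, in <module>
    m,r=near("battery",c,[570,261,7],12); B.append((crop(m,r),r,c))
    ^^^
TypeError: cannot unpack non-iterable NoneType object
[ WARN:0@0.009] global loadsave.cpp:275 findDecoder imread_('pics/pad_top.png'): can't open/read file: check file path/integrity
[ WARN:0@0.009] global loadsave.cpp:275 findDecoder imread_('pics/pad_side.png'): can't open/read file: check file path/integrity
Traceback (most recent call last):
AttributeError: 'NoneType' object has no attribute 'shape'
```

```bash
python3 - <<'E'
s=open("h.py").read()
s=s.replace('''    for r in regions_of(thing,c):
''','''    for r in [r for t in thing.split() for r in regions_of(t,c)]:
''')
open("h.py","w").write(s)
m=open("m.py").read().replace('near("battery",c','near("battery battery_mid large_battery battery_contacts",c')
open("m.py","w").write(m)
E
python3 m.py
python3 - <<'E'
import cv2,numpy as np
a=cv2.imread("pics/pad_top.png");b=cv2.imread("pics/pad_side.png");t=cv2.resize(cv2.imread("pics/top0.png")[165:230,225:340],None,fx=6,fy=6)
o=np.zeros((600,800,3),np.uint8)
def put(im,x,y):
    im=im[:600-y,:800-x]; o[y:y+im.shape[0],x:x+im.shape[1]]=im
put(cv2.resize(a,None,fx=.6,fy=.6),0,0);put(cv2.resize(b,None,fx=.6,fy=.6),370,0);put(cv2.resize(t,None,fx=.8,fy=.8),0,280)
cv2.imwrite("pics/chk.png",o)
E
```

```text
top bat 548.0 (array([567.78653606, 258.8615642 ,  -9.32537591]), np.float64(19.101806640625))
44.333332 97.333336
top pad 521.0818 (array([ 547.33974008, -133.76328592,   -2.05587869]), np.float64(73.52462768554688))
tester roi (np.int64(353), np.int64(155), np.int64(432), np.int64(243))
side bat 129.0 (array([574., 265., -20.]), np.float64(57.741943359375))
41.0 112.333336
side pad 330.0561 (array([ 546.96672975, -139.81064913,   -1.00295618]), np.float64(54.52473449707031))
tester roi (np.int64(285), np.int64(205), np.int64(379), np.int64(292))
bat+z (array([567.76286945, 258.87296015,  -9.43254293,   7.74073812]), np.float64(83.614501953125))
pad+z (array([ 547.71001261, -134.43699272,   -2.16105372,   33.67548461]), np.float64(131.32835388183594))[ WARN:0@1.342] global loadsave.cpp:1063 imwrite_ Unsupported depth image for selected encoder is fallbacked to CV_8U.
```

View pics/chk.png

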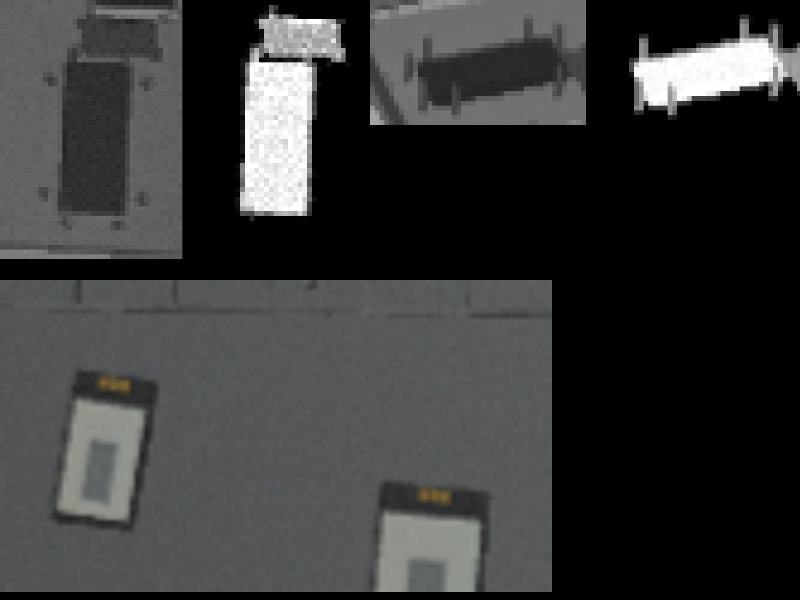

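```bash
cat > m2.py <<'E'
from h import *
Pd=[];T=[]
for n in("top","side"):
    c=camera(n); print(n,c["cx"],c["cy"])
    g=c["color"].astype(np.float32).mean(2); q=pix([548,-135,38],c); r=tuple(int(k) for k in(q[0]-19,q[1]-27,q[0]+19,q[1]+27)) if n=="top" else tuple(int(k) for k in(q[0]-24,q[1]-13,q[0]+21,q[1]+13))
    s=crop(g,r); k=(s<(58 if n=="top" else 72)).astype(np.uint8); k=cv2.morphologyEx(k,cv2.MORPH_OPEN,np.ones((4,4)))
    nl,lab=cv2.connectedComponents(k,connectivity=4); i=lab[int(q[1]-r[1]),int(q[0]-r[0])]; d=(lab==i).astype(np.float32)
    Pd.append((d,r,c))
    print(n,"pad",d.sum(),fit(Pd[-1:],[548,-135,0],lambda p: box(p[0],p[1],p[2]/57.3,84,36,38,38),[4,4,4]))
    mt=near("tester nest pivot",c,[575,-136,20],25)
    if mt:
        m,r=mt; T.append((crop(m,r),r,c))
        o,e=fit(T[-1:],[575,-136,0],lambda p: box(p[0],p[1],p[2]/57.3,180,160,0,30),[4,4,4])
        print(n,"tester",m.sum(),o,e,"nest",o[:2]-28*np.array([np.cos(o[2]/57.3),np.sin(o[2]/57.3)]))
    for t in("nest","nest_contacts","pivot","battery_mid","battery_contacts"):
        print(t,[w(x["point"],c).round(1) for x in spot_point(t,c)][:4])
    # bat side/top label centroid
print("pad+z",fit(Pd,[548,-135,0,38],lambda p: box(p[0],p[1],p[2]/57.3,84,36,p[3],p[3]),[4,4,5,3]))
print("T",fit(T,[575,-136,0],lambda p: box(p[0],p[1],p[2]/57.3,180,160,0,30),[4,4,4]))
E
python3 m2.py
```

```text
top 322.243622690196 192.3045186503633
top pad 401.0 (array([ 545.40501295, -136.4547835 ,   -2.04261999]), np.float64(19.291015625))
top tester 4019.0 [ 574.98745429 -135.36237776   -2.22512424] 72.9482421875 nest [ 547.00856354 -134.27533027]
nest [array([ 612. , -384.9,   33.5]), array([ 547.9, -133.4,   41.5])]
nest_contacts [array([ 648.3, -384.7,   38.9]), array([ 581. , -134.1,   46.5]), array([605.1, 254.9,   9.1])]
pivot [array([ 646.8, -134.9,   62.4]), array([ 708.7, -382.3,   58.6])]
battery_mid [array([571.2, 261.8,   6.1]), array([428.8, 227.4,   4.9]), array([486.2, 364.3,   6.6]), array([7.434e+02, 1.339e+02, 6.000e-01])]
battery_contacts [array([603.7, 258. ,  11.7]), array([454.5, 347.6,   9. ]), array([450.2, 258.7,  10.2]), array([ 577.3, -137.7,    1.7])]
side 314.5221988755041 197.86608867383072
side pad 283.0 (array([ 546.67477474, -144.06302525,    1.68267472]), np.float64(43.918212890625))
side tester 2885.0 [ 578.79554351 -128.4464007    -2.36228508] 287.0087890625 nest [ 550.81933501 -127.29238242]
nest [array([ 612.4, -386.8,   41.6]), array([ 548.4, -135. ,   39. ])]
nest_contacts [array([ 650.1, -382. ,   44.4])]
pivot [array([ 709.7, -384.9,   57.6]), array([ 649.7, -142.5,   65. ])]
battery_mid [array([493.2, 358.6,  10.6]), array([569.9, 257.9,   8.5]), array([428.2, 224.6,   9. ])]
battery_contacts [array([450.6, 255.8,  13.9]), array([570.9, 258.8,   5.9]), array([453. , 344.4,  11.8]), array([604.4, 253.2,   9. ])]
pad+z (array([ 546.11970109, -137.16034403,   -1.85378362,   33.52678097]), np.float64(71.2939453125))
T (array([ 575.85509828, -134.58247239,   -2.37175328]), np.float64(462.188232421875))
```

{"op": "send_rows", "data": {
  "series": [
    [[50,-50,0],-4,-1],
    [[50,-40,0],-4,-1],
    [[50,-40,0],-4,-1],
    [[50,-40,0],0,-1],
    [[50,-30,0],0,-1],
    [[50,-25,0],0,-1],
    [[50,-20,0],0,-1],
    [[20,-10,0],0,-1],
    [[0,0,0],0,-1]
  ],
  "squeeze": 15
}}

```text
clock: 3.7
eef_pos: [493.9, 310.4, 302.0]
eef_rot: [-3.141, -0.0, 2.585]
wrist_force: [-0.9, -0.7, 0.7]
finger_gap: 94.0
finger_force: 0.0
```

{"op": "send_rows", "data": {
  "series": [
    [[25,-17,-30],7.5,-1],
    [[25,-17,-30],7.5,-1],
    [[25,-16,-30],7.5,-1],
    [[0,0,-30],0,-1],
    [[0,0,-30],0,-1],
    [[0,0,-20],0,-1],
    [[0,0,0],0,-1]
  ]
}}

```text
clock: 4.4
eef_pos: [565.1, 262.5, 130.0]
eef_rot: [-3.139, -0.004, 2.982]
wrist_force: [-0.4, 0.3, -0.4]
finger_gap: 94.1
finger_force: 0.0
```

{"op": "send_rows", "data": {
  "series": [
    [[4,-2.5,-14],0,-1],
    [[0,0,-8],0,-1],
    [[0,0,-6],0,-1],
    [[0,0,0],0,-1]
  ]
}}

```text
clock: 4.8
eef_pos: [570.7, 259.6, 104.1]
eef_rot: [-3.141, -0.001, 2.981]
wrist_force: [0.4, 1.1, 0.2]
finger_gap: 93.9
finger_force: 0.0
```

Run:
```python
from h import *
s=read_state();print(s["eef_pos"].round(1),s["eef_rot"].round(3),s["wrist_force"].round(1))
a=camera("top");b=camera("side")
p=pix([569,260,10],a).astype(int);q=pix([569,260,10],b).astype(int)
f=lambda im,p:cv2.resize(im[p[1]-28:p[1]+28,p[0]-36:p[0]+36],(396,308),interpolation=cv2.INTER_CUBIC)
cv2.imwrite("pics/g1.png",np.hstack([f(a["color"],p),f(b["color"],q)]))
```

```text
[570.7 259.6 104.1] [-3.141e+00 -1.000e-03  2.981e+00] [0.4 1.1 0.2]
```

View pics/g1.png

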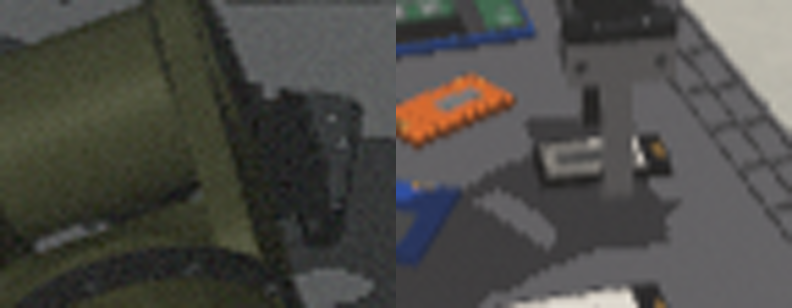

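The crop shows the fingers (side view, near x≈620 px) straddling the small battery at about mid-length. I'll lower 2 mm and close.

{"op": "send_rows", "data": {
  "series": [
    [[-1,0,-2],0,-1],
    [[0,0,0],0,0.2],
    [[0,0,0],0,1],
    [[0,0,0],0,1],
    [[0,0,0],0,1],
    [[0,0,0],0,1],
    [[0,0,0],0,1],
    [[0,0,0],0,1]
  ],
  "squeeze": 15
}}

```text
clock: 5.7
eef_pos: [569.9, 259.6, 102.7]
eef_rot: [-3.142, 0.0, 2.981]
wrist_force: [-0.1, 0.5, -0.7]
finger_gap: 45.8
finger_force: 15.0
```

{"op": "send_rows", "data": {
  "series": [
    [[0,0,20],0,1],
    [[0,0,40],0,1],
    [[-3,-20,40],0,1],
    [[-3,-35,20],1,1],
    [[-3,-40,0],1,1],
    [[-3,-40,0],1,1],
    [[-3,-40,0],1,1],
    [[-3,-40,0],1,1],
    [[-3,-40,0],1,1],
    [[-2,-40,0],1,1],
    [[0,-30,0],0,1],
    [[0,0,0],0,1]
  ]
}}

```text
clock: 6.9
eef_pos: [546.7, -68.4, 222.6]
eef_rot: [-3.141, -0.0, 3.1]
wrist_force: [-0.5, 0.6, -0.7]
finger_gap: 45.9
finger_force: 15.0
```

{"op": "send_rows", "data": {
  "series": [
    [[0,-30,-20],0,1],
    [[0,-26,-20],0,1],
    [[0,-10,-20],0,1],
    [[0,0,0],0,1],
    [[0,0,0],0,1]
  ]
}}

```text
clock: 7.4
eef_pos: [547.1, -130.6, 163.0]
eef_rot: [3.141, -0.0, 3.103]
wrist_force: [-0.5, -0.7, 0.2]
finger_gap: 45.6
finger_force: 15.0
```

Run:
```python
from h import *
s=read_state();e=s["eef_pos"];print(s["clock"],e.round(1),s["eef_rot"].round(4))
a=camera("top");b=camera("side")
for c in(a,b):
  for t in("battery_mid","battery_contacts","nest","nest_contacts"):
    print(t,[(round(x["confidence"],2),w(x["point"],c).round(1)) for x in spot_point(t,c) if np.linalg.norm(w(x["point"],c)-[547,-134,50])<70])
p=pix([547,-135,60],a).astype(int);q=pix([547,-135,60],b).astype(int)
f=lambda im,p:cv2.resize(im[p[1]-40:p[1]+40,p[0]-40:p[0]+40],(400,400),interpolation=cv2.INTER_CUBIC)
cv2.imwrite("pics/n1.png",np.hstack([f(a["color"],p),f(b["color"],q)]))
cv2.imwrite("pics/raw_n1.png",b["color"])
```

```text
7.4 [ 547.1 -130.6  163. ] [ 3.1414e+00 -3.0000e-04  3.1035e+00]
battery_mid [(0.61, array([ 547.4, -129. ,   63.5]))]
battery_contacts []
nest []
nest_contacts [(0.95, array([ 581.5, -130.8,   45.8]))]
battery_mid [(0.62, array([ 548.1, -126.5,   69.1]))]
battery_contacts [(0.79, array([ 584.5, -131.2,   70.4]))]
nest [(0.97, array([ 548.5, -136.2,   43.1]))]
nest_contacts [(0.69, array([ 587.5, -136.3,   45.6])), (0.62, array([ 550.8, -133.4,   63.2])), (0.4, array([ 573.2, -138.3,    6.2]))]
```

View pics/n1.png

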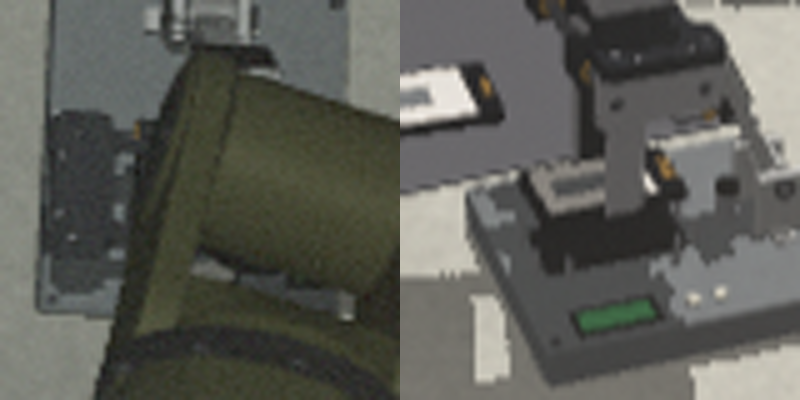

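The side view (right half) shows the battery held level over the nest, contacts towards the arm. The gripper hides it from the top camera. I'll overlay the predicted nest and battery outlines to check alignment.

```bash
cat > ov.py <<'E'
from h import *
import sys
a=camera("top");b=camera("side")
def nestf(x,y,yaw):
    c,s=np.cos(yaw),np.sin(yaw); return lambda u,v,z: np.array([x+c*u-s*v,y+s*u+c*v,z])
D=[(32,27),(32,-27),(-32,27),(-32,-27),(47.5,14.5),(47.5,-14.5),(-47.5,14.5),(-47.5,-14.5)]
def draw(im,c,ctr,S,h,segs,size):
    p=pix(ctr,c); u0,v0=(int(p[0]-h[0]),int(p[1]-h[1])); o=cv2.resize(im[v0:v0+2*h[1],u0:u0+2*h[0]],None,fx=S,fy=S,interpolation=cv2.INTER_CUBIC)
    for A,B,col in segs:
        A,B=[tuple(int(k) for k in ((pix(X,c)+.5-[u0,v0])*S*16)) for X in(A,B)]
        cv2.line(o,A,B,col,1,cv2.LINE_AA,4)
    return o
def segs(N):
    L=[(N(u,v,30),N(u,v,49.5),(0,255,255)) for u,v in D]
    q=[(42,18),(-42,18),(-42,-18),(42,-18)]
    return L+[(N(*q[i],38),N(*q[(i+1)%4],38),(0,0,255)) for i in range(4)]
def bat(N,z,col=(0,255,0)):
    q=[(43,23),(-43,23),(-43,-23),(43,-23)]; return [(N(*q[i],z),N(*q[(i+1)%4],z),col) for i in range(4)]
E
python3 - <<'E'
from ov import *
N=nestf(548,-134.8,-2.1/57.3); B=nestf(546,-130.6,-2.2/57.3)
t0,s0,s1=[cv2.imread("pics/"+n) for n in("top0.png","side0.png","raw_n1.png")]
o=np.zeros((600,800,3),np.uint8)
A=draw(t0,a,[548,-135,45],9,(20,26),segs(N),0); o[:A.shape[0],:A.shape[1]]=A
C=draw(s0,b,[548,-135,45],8,(26,18),segs(N),0); o[:C.shape[0],370:370+C.shape[1]]=C
E_=draw(s1,b,[546,-131,67],8,(26,18),bat(B,63.3)+bat(B,71.3),0); o[300:300+E_.shape[0],370:370+E_.shape[1]]=E_
cv2.imwrite("pics/ov1.png",o)
# battery before grasp label centroid test
g=t0.astype(float).mean(2); dow=[]
for u,v in D:
    p=pix(N(u,v,47),a); x,y=int(round(p[0])),int(round(p[1])); k=g[y-3:y+4,x-3:x+4]; d=np.clip(np.median(k)-6-k,0,None); yy,xx=np.mgrid[-3:4,-3:4]
    if d.sum()>0: dow.append((u,v,round(x+(d*xx).sum()/d.sum()-p[0],2),round(y+(d*yy).sum()/d.sum()-p[1],2)))
print(dow)
E
```

```text
[(32, 27, np.float64(0.99), np.float64(0.76)), (32, -27, np.float64(-0.85), np.float64(0.64)), (-32, 27, np.float64(1.47), np.float64(0.25)), (-32, -27, np.float64(-0.81), np.float64(0.67)), (47.5, 14.5, np.float64(0.81), np.float64(1.43)), (47.5, -14.5, np.float64(-2.56), np.float64(2.83)), (-47.5, 14.5, np.float64(0.53), np.float64(-1.78)), (-47.5, -14.5, np.float64(-1.29), np.float64(-1.95))]
```

View pics/ov1.png

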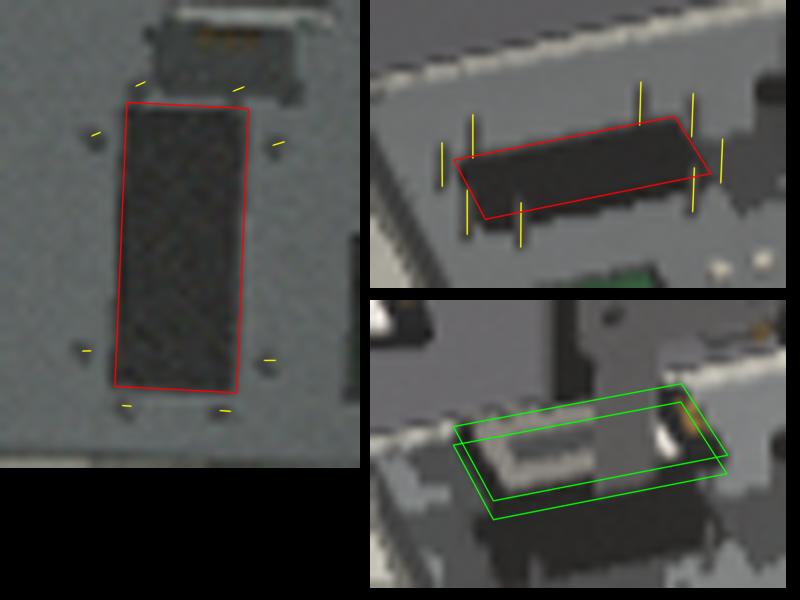

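The overlay agrees with the nest estimate to about 2 mm. I'll move to just above the dowels and compare battery and dowels in the same picture.

{"op": "send_rows", "data": {
  "series": [
    [[2,-4,-6],0.1,1],
    [[0,0,-5],0,1],
    [[0,0,0],0,1],
    [[0,0,0],0,1]
  ]
}}

```text
clock: 8.4
eef_pos: [548.8, -135.4, 151.3]
eef_rot: [3.141, -0.001, 3.105]
wrist_force: [-0.0, -0.3, -0.4]
finger_gap: 45.5
finger_force: 15.0
```

Run:
```python
from ov import *
s=read_state();e=s["eef_pos"];print(s["clock"],e.round(1),s["eef_rot"].round(4),s["wrist_force"].round(1))
N=nestf(548,-134.8,-2.1/57.3); z=e[2]-99.7
B=nestf(e[0],e[1],s["eef_rot"][2]-np.pi)
im=b["color"]; cv2.imwrite("pics/raw_n2.png",im)
C=B(38,0,z+8); M=B(0,0,z+4)
br=im.astype(float); 
for t,P in(("battery_contacts",C),("battery_mid",M)):
  for r in spot_point(t,b):
    q=w(r["point"],b)
    if np.linalg.norm(q-P)<30: print(t,q.round(1),P.round(1))
sg=bat(B,z)+bat(B,z+8)+segs(N)[:8]
E0=draw(im,b,[549,-135,55],12,(33,22),[],0)
E1=draw(im,b,[549,-135,55],12,(33,22),sg,0)
cv2.imwrite("pics/ov2.png",np.vstack([E0,E1])[:,:800] if 0 else cv2.resize(np.vstack([E0,E1]),(450,600)) if 0 else cv2.resize(np.hstack([E0,E1]),(800,266)) if 0 else np.vstack([E0[100:400],E1[100:400]]))
```

```text
8.5 [ 548.9 -135.4  151.7] [-3.1416  0.      3.105 ] [-0.4  0.  -0. ]
battery_contacts [ 584.7 -137.    60.7] [ 586.9 -136.8   60. ]
battery_mid [ 547.4 -135.4   57.4] [ 548.9 -135.4   56. ]
```

View pics/ov2.png

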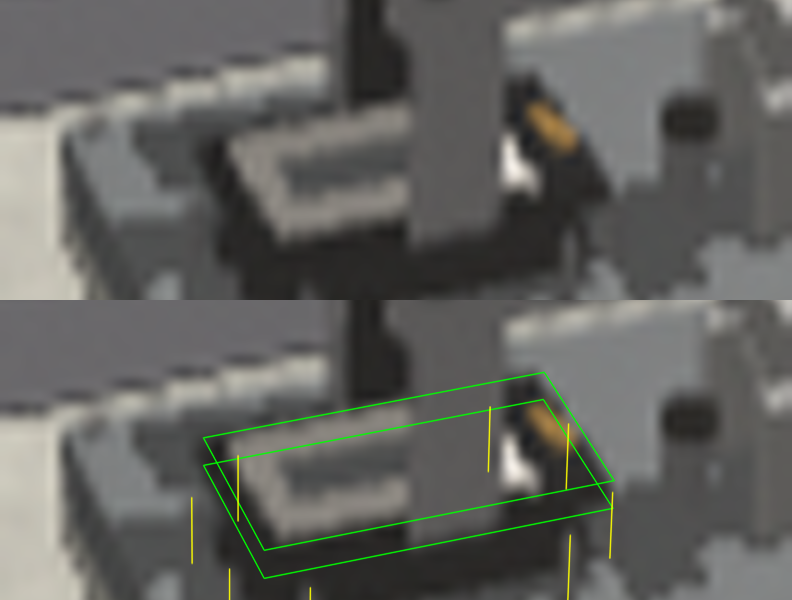

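Battery outline matches the hand pose within about 1 mm, and the visible dowel at (572,245) agrees with the prediction. Lowering while I watch the force.

{"op": "send_rows", "data": {
  "series": [
    [[0.5,0.5,-3],0,1],
    [[0,0,-2],0,1],
    [[0,0,-1.5],0,1],
    [[0,0,-1.5],0,1],
    [[0,0,0],0,1]
  ]
}}

```text
clock: 9.1
eef_pos: [549.3, -134.9, 143.4]
eef_rot: [3.142, -0.0, 3.105]
wrist_force: [-0.5, 0.4, -0.9]
finger_gap: 45.6
finger_force: 15.0
```

{"op": "send_rows", "data": {
  "series": [
    [[0,0,-1.5],0,1],
    [[0,0,-1.5],0,1],
    [[0,0,-1],0,1],
    [[0,0,-1],0,1],
    [[0,0,0],0,1],
    [[0,0,0],0,1]
  ]
}}

```text
clock: 9.7
eef_pos: [549.4, -134.9, 138.7]
eef_rot: [3.142, 0.0, 3.105]
wrist_force: [0.2, -0.2, -0.8]
finger_gap: 45.9
finger_force: 15.0
```

{"op": "send_rows", "data": {
  "series": [
    [[0,0,-0.7],0,1],
    [[0,0,-0.5],0,1],
    [[0,0,0],0,1],
    [[0,0,0],0,1]
  ]
}}

```text
clock: 10.1
eef_pos: [549.4, -134.9, 137.6]
eef_rot: [-3.142, 0.0, 3.105]
wrist_force: [-1.6, 1.0, 2.8]
finger_gap: 45.5
finger_force: 15.0
```

{"op": "send_rows", "data": {
  "series": [
    [[0,0,0],0,-0.1],
    [[0,0,0],0,-0.2],
    [[0,0,0],0,-0.4],
    [[0,0,0],0,-0.4],
    [[0,0,0],0,-0.4],
    [[0,0,10],0,-0.4],
    [[0,0,30],0,-0.4],
    [[0,0,40],0,-0.4],
    [[0,0,45],0,-0.4],
    [[0,0,45],0,-0.4],
    [[0,0,0],0,-0.4]
  ]
}}

```text
clock: 11.2
eef_pos: [550.3, -135.2, 314.6]
eef_rot: [-3.139, 0.01, 3.105]
wrist_force: [-0.3, 0.4, -0.7]
finger_gap: 65.8
finger_force: 0.0
```

Run:
```python
from ov import *
s=read_state();print(s["clock"],s["eef_pos"].round(1),s["wrist_force"].round(1),s["finger_gap"])
N=nestf(549,-134.9,-2.1/57.3)
for c in(a,b):
  for t in("battery_mid","battery_contacts","pivot","thumb_plate"):
    print(t,[w(r["point"],c).round(1) for r in spot_point(t,c) if np.linalg.norm(w(r["point"],c)-[580,-134,60])<120])
E0=draw(b["color"],b,[549,-135,55],10,(40,28),[],0)
E1=draw(a["color"],a,[549,-135,45],8,(25,25),[],0)
o=np.zeros((560,800,3),np.uint8);o=E0.copy();cv2.imwrite("pics/pl.png",o)
```

```text
11.3 [ 549.3 -134.9  308.5] [ 0.7 -0.3 -1.1] 65.66873775881182
battery_mid [array([ 542.3, -134.7,   33.9]), array([ 549.5, -134.4,   41.9])]
battery_contacts []
pivot [array([ 647.3, -135.1,   63.4])]
thumb_plate [array([ 620.6, -135.1,  134.1])]
battery_mid [array([ 550.3, -134.2,   45. ])]
battery_contacts [array([ 586.7, -133.8,   45.1])]
pivot [array([ 646.8, -138.1,   61.4])]
thumb_plate [array([ 616.4, -139.6,  142.6])]
```

View pics/pl.png

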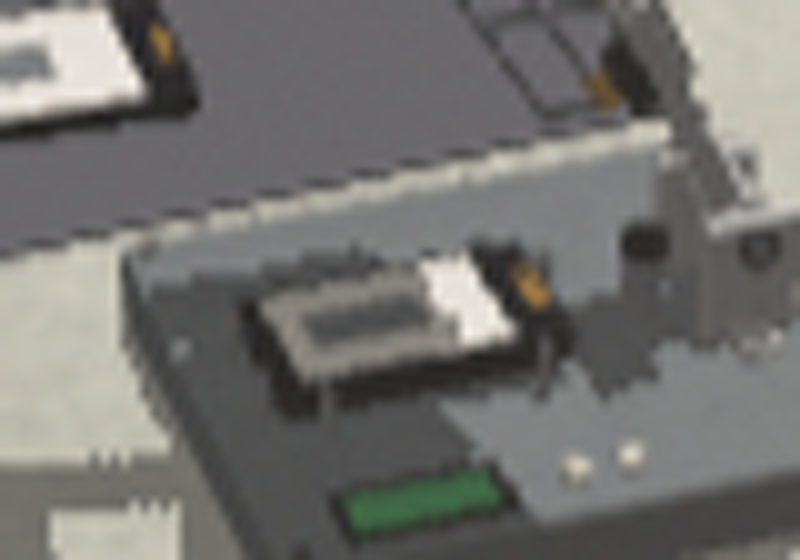

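The battery lies flat and seated between the dowels, contacts at (530,287) facing the arm. Next I close the fingers and go behind the thumb plate.

{"op": "send_rows", "data": {
  "series": [
    [[40,0,0],0,1],
    [[40,0,0],0,1],
    [[35,0,0],0,1],
    [[0,0,0],0,1],
    [[0,0,-20],0,1],
    [[0,0,-25],0,1],
    [[0,0,-23],0,1],
    [[0,0,0],0,1],
    [[0,0,0],0,1]
  ],
  "squeeze": 10
}}

```text
clock: 12.6
eef_pos: [664.2, -135.0, 240.3]
eef_rot: [-3.142, 0.0, 3.105]
wrist_force: [0.1, -0.1, 0.0]
finger_gap: 0.5
finger_force: 0.0
```

{"op": "send_rows", "data": {
  "series": [
    [[-20,0,2],0,1],
    [[-14,0,0],0,1],
    [[-6,0,0],0,1],
    [[-5,0,-2],0,1],
    [[-6,0,-2],0,1],
    [[0,0,0],0,1]
  ]
}}

```text
clock: 13.2
eef_pos: [613.1, -134.9, 237.5]
eef_rot: [-3.142, 0.0, 3.105]
wrist_force: [1.1, -0.2, 1.9]
finger_gap: 0.8
finger_force: 0.7
```

{"op": "send_rows", "data": {
  "series": [
    [[-7.5,0,-5],0,1],
    [[-7.5,0,-5],0,1],
    [[-6.5,0,-6],0,1],
    [[-6,0,-6.5],0,1],
    [[-5,0,-7.5],0,1],
    [[-5,0,-7.5],0,1],
    [[0,0,0],0,1]
  ]
}}

```text
clock: 13.9
eef_pos: [575.2, -134.9, 198.8]
eef_rot: [3.141, -0.002, 3.105]
wrist_force: [1.0, 0.6, 2.1]
finger_gap: 0.3
finger_force: 1.2
```

{"op": "send_rows", "data": {
  "series": [
    [[-3,0,-7.5],0,1],
    [[-3,0,-7.5],0,1],
    [[-2,0,-6],0,1],
    [[-1,0,-5],0,1],
    [[0,0,0],0,1],
    [[0,0,0],0,1]
  ]
}}

```text
clock: 14.5
eef_pos: [566.9, -135.0, 173.9]
eef_rot: [-3.142, -0.0, 3.105]
wrist_force: [0.0, 0.3, 3.5]
finger_gap: 0.4
finger_force: 1.6
```

{"op": "send_rows", "data": {
  "series": [
    [[0,0,-3],0,1],
    [[0,0,-2],0,1],
    [[0,0,-1.5],0,1],
    [[0,0,-1],0,1],
    [[0,0,0],0,1],
    [[0,0,0],0,1]
  ]
}}

```text
clock: 15.1
eef_pos: [566.4, -134.9, 166.8]
eef_rot: [3.142, -0.002, 3.105]
wrist_force: [-7.9, 1.6, 12.0]
finger_gap: 0.5
finger_force: 5.9
```

{"op": "send_rows", "data": {
  "series": [
    [[0,0,-0.7],0,1],
    [[0,0,0],0,1],
    [[0,0,0],0,1],
    [[0,0,0],0,1]
  ]
}}

```text
clock: 15.5
eef_pos: [566.4, -135.0, 166.5]
eef_rot: [-3.142, -0.001, 3.105]
wrist_force: [-9.8, 0.7, 17.4]
finger_gap: 0.2
finger_force: 8.3
```

Run:
```python
from ov import *
s=read_state();print(s["clock"],s["eef_pos"].round(1),s["wrist_force"].round(1))
for t in("battery_mid","battery_contacts","pivot","thumb_plate","nest"):
    print(t,[w(r["point"],b).round(1) for r in spot_point(t,b) if np.linalg.norm(w(r["point"],b)-[580,-134,60])<120])
cv2.imwrite("pics/pr.png",draw(b["color"],b,[570,-135,60],10,(40,28),[],0))
```

```text
15.6 [ 566.4 -134.9  166.5] [-10.3   1.4  17.3]
battery_mid [array([ 587.9, -135.9,   46.9])]
battery_contacts [array([ 587.4, -137.1,   45.1])]
pivot [array([ 646.3, -140.7,   64.7])]
thumb_plate [array([ 563.2, -137.2,   71.7])]
nest [array([ 547.6, -134.6,   41.7]), array([ 562.5, -138. ,   74.2])]
```

View pics/pr.png

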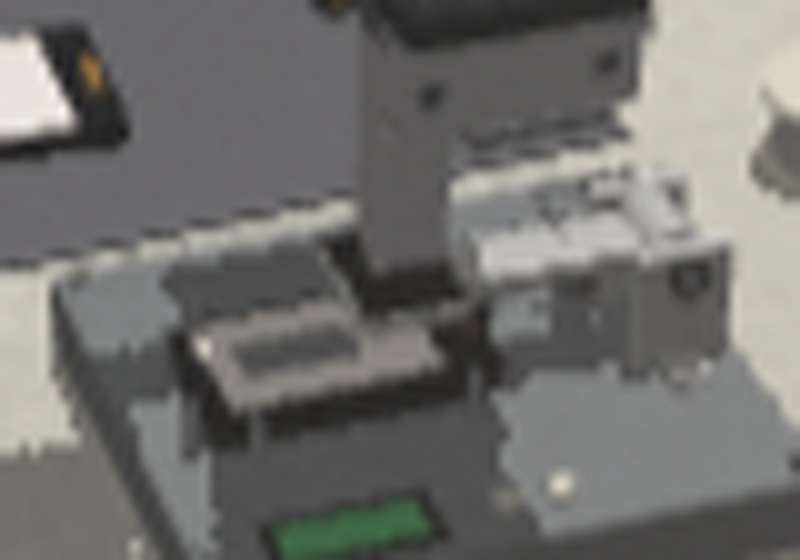

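The arm is level under the fingertips (plate near (400,290)) and force rises stiffly against the stop, with the battery still seated. Holding for the reading.

{"op": "send_rows", "data": {
  "series": [
    [[0,0,0],0,1],
    [[0,0,0],0,1],
    [[0,0,0],0,1],
    [[0,0,0],0,1],
    [[0,0,0],0,1],
    [[0,0,0],0,1],
    [[0,0,0],0,1],
    [[0,0,0],0,1],
    [[0,0,0],0,1],
    [[0,0,0],0,1],
    [[0,0,0],0,1],
    [[0,0,0],0,1]
  ]
}}

```text
clock: 17.05
eef_pos: [566.4, -135.0, 166.6]
eef_rot: [-3.142, -0.001, 3.105]
wrist_force: [-10.5, 2.4, 17.1]
finger_gap: 0.3
finger_force: 8.3
```

{"op": "send_rows", "data": {
  "series": [
    [[0,0,0],0,1],
    [[0,0,0],0,1],
    [[0,0,0],0,1],
    [[0,0,0],0,1],
    [[0,0,0],0,1],
    [[0,0,0],0,1],
    [[0,0,0],0,1],
    [[0,0,0],0,1],
    [[0,0,0],0,1],
    [[0,0,0],0,1],
    [[0,0,0],0,1],
    [[0,0,0],0,1]
  ]
}}

```text
clock: 18.25
eef_pos: [566.4, -134.9, 166.6]
eef_rot: [-3.142, -0.001, 3.105]
wrist_force: [-9.6, 1.5, 16.2]
finger_gap: 0.3
finger_force: 8.3
```

{"op": "send_rows", "data": {
  "series": [
    [[0,0,0],0,1],
    [[0,0,0],0,1],
    [[0,0,0],0,1],
    [[0,0,0],0,1],
    [[0,0,0],0,1],
    [[0,0,0],0,1],
    [[0,0,0],0,1],
    [[0,0,0],0,1],
    [[0,0,0],0,1],
    [[0,0,0],0,1],
    [[0,0,0],0,1],
    [[0,0,0],0,1]
  ]
}}

```text
clock: 19.45
eef_pos: [566.4, -134.9, 166.6]
eef_rot: [-3.142, -0.001, 3.105]
wrist_force: [-10.3, 1.5, 16.6]
finger_gap: 0.5
finger_force: 8.3
```

```bash
python3 -c "
from cell import *
s=read_state();print(s['clock'],s['eef_pos'],s['wrist_force']);print(sign_off())"
```

```text
19.45 [ 566.42851747 -134.926356    166.55563982] [-10.31894112   1.5475079   16.56078547]
the job is handed in; nothing more can be done
None
```

I set the smaller battery in the grey tester's nest, released it, and held the contact arm down on its stop at about 17 N for over 3.5 s; I handed the job in at 19.5 s with the fingers still pressing, and no verdict came back.

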